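# Issue one ring from the spring dispenser and trap it on the tongue

## Robot

A 6-joint arm with a two-finger parallel gripper is mounted at the origin on the work surface. World frame = base frame: x ahead of the robot, y to its left, z up, the work surface at z = 0. Lengths are in m, angles in rad, forces in N, time in s.
With the tool pointing down it reaches from about 0.25 to 0.725 m from the base axis. Payload 4 kg.
Tool frame: the origin (TCP) lies midway between the tips of the shut fingers; the grasp point (between the pads) lies 19 mm behind it; z points along the fingers, y is the line along which they close (so a half turn about z gives the same grasp; the last joint's range is limited). The gripper opens to 85 mm and grips with 20 to 120 N. Pads are 22 mm wide; open, the fingers measure 114 mm over their backs; the gripper's body (76 mm by 85 mm) begins 54 mm behind the grasp point. The pads swing forward as they close: fully open they stand 13 mm farther back than shut.
Start: joints at [0, 0.241, 0.005, 1.335, 0, 1.571], TCP at [0.5, -0, 0.231] pointing down, gripper open.
Joint ranges: [-2.72, 2.72], [-1.05, 1.87], [-1.09, 1.28], [-1.99, 2.15], [-1.42, 1.44], [-3.14, 3.14]. Speed limits (rad/s): [2.79, 2.79, 3.14, 3.14, 3.14, 3.14].

## Interface

Orientations are given as a unit quaternion [x, y, z, w].
In Python, from workcell import bot gives the robot as it stands.
- The arm moves only by the tool move_arm, never from a script. Its argument "motion" is a list of rows, each an object of numbers: "x", "y", "z": the shift along the tool's x, y, z in cm; "yaw": the turn about the tool's z in degrees. A call has 1 to 20 rows; each row is the pose to reach, as a shift and turn from the pose commanded when the call began, along the tool's axes at that moment; what a row does not reach only later rows make up. A row lasts 1/8 s, in which the tool goes at most 62.5 mm and 10.7 degrees, less where a joint would pass 70% of its speed; a pose out of reach is approached as far as the arm can. A call with a gripper value outside its range is refused whole. "gripper" is the opening, from -1 (shut) to 1 (fully open), set as the call begins (left out, the last holds). The fingers move at their own pace and stop on an object; the grip force is fixed at half the most. Time passes only in rows, so rows that repeat a pose let the fingers close. It gives the time, the measured TCP pose, the force, the opening and the grip force at its end, in the units of the state.
- bot.get_obs(): the state, without advancing time (a new reading comes with each control period).
- bot.camera(name): name is "scene" or "side" or "wrist"; returns the picture (384x512x3 uint8, blue, green, red); there is no depth.
- bot.camera_model(name): a dict with "K" (3x3 intrinsics, pixels), "world_from_camera" (4x4, takes a point from camera to world coordinates). Camera axes: x right, y down, z forward; pixel columns grow to the right and rows downward; lengths in m; the calibration is good to about 2 mm. A picture is of the moment at which its call begins: read the wrist's pose just before it. camera_model takes no time and is no camera call; for the wrist camera it gives the pose at the moment of the call.
- bot.job_done(): hands the job in; it is judged then, once.
Trained networks look in the newest picture that a camera, given by its name, has taken for a name from the list of things; names that differ only in an ending like _2 or _b are one class to them, and where a whole thing is asked for, a point or a joint stands for the part that bears it (a point fixed in the world has none). Each returns a list of dicts, best first, with "score" (0 to 1); they miss things now and then, are a little off and sometimes report something else, mostly with a low value. They report only what shows in the picture. A call takes as long as a camera call.
- bot.cut_out(camera, name): "mask" (384x512 bool, what is visible of it) and "centre" ([row, column] in pixels, amid what is visible of it).
The state is a dict: "clock": time; "joint_pos": joint angles; "joint_vel": joint speeds; "tau": joint torques, N m; "eef_pos": TCP position; "tool_rot": TCP orientation; "ft_force": force on the tool from outside, world axes, zero at the start; "ft_torque": the same for the moment, N m; "grip_width": finger opening in m; "grasp_force": force on a finger pad.
Only numpy, scipy, OpenCV 4.12 (cv2) and the standard library are available. Lean on these libraries where they do the work, as an engineer would, in place of code of your own. Each camera call takes 0.05 s, during which the arm holds its last target. There are 200 camera calls.

## Task

Issue one green ring from its bench dispenser: press the green release pad down with one finger and, keeping it down, trap the ring with the other finger as the spring pops it out, before it slides off the delivery tongue. Finish while holding it like that: pad down, the ring out past the gate, flat on the tongue and still against the finger. Do not lift the ring, and leave the red and blue dispensers and everything else alone.

Things in the scene. Friction and masses are not known exactly. Their poses are not given: they have to be found in the camera images.
- green_dispenser: grey bench ring dispenser for green rings. Origin on the table under the middle of the gate; x points from the delivery tongue back to the magazine, y across the lane, z up. It spans x -45 to +112 mm, y -41 to +41 mm, the pad's foot (8 mm high) at y -40 to -74, x -48 to -12. Behind the gate, over x 2 to 80 mm, stands a magazine 75 mm high with two more green rings (fixed)
- green_tongue_end (a point): middle of the front end of the delivery tongue, on the lane floor (dispenser x = -45, y = 0, 14 mm above the table). The flat lane floor runs from here back under the gate; the tongue between end and gate is 45 mm long, 74 mm wide between two rims 3 mm high (tops 17 mm above the table)
- green_pad_top (a point): centre of the top face of the green release pad, 30 mm (x) by 26 mm (y), beside the tongue at dispenser x = -30, y = -60 mm, 31 mm above the table when up. Axes as the dispenser's. Pad and steel gate bar (across the lane at x = 0, 6.5 mm proud of the lane floor when up) are one piece and go straight down together
- green_pad (a joint): travel of the green release pad, m: 0 up, 0.012 fully down. Its return spring resists with 4 to 8 N, the gate rubbing on the ring adds up to 3 N. From about 0.007 down the gate is out of the ring's way; let up again, it rises under the ring
- green_pusher (a joint): travel of the spring paddle behind the green ring, m: 0 cocked (as now), 0.085 fully forward. It pushes the ring towards the dispenser's -x with about 3 N at up to 0.3 m/s, and if nothing stops the ring, off the tongue's end in about 0.4 s. It tells how far the ring has come out
- green_ring: the ring to issue: green hard plastic sealing ring, 70 mm outside, 46 mm bore, 16 mm thick, about 50 g, lying flat on the lane floor under the magazine (its top 30 mm above the table). Origin at the centre of its underside, z up. At home the centre is at dispenser x = 35 mm, the front edge against the gate
- red_dispenser: the same dispenser with red rings and a red pad, not to be used
- red_pad (a joint): travel of the red dispenser's release pad, m: 0 up, 0.012 down; leave alone
- red_ring_center (a point): centre of the bottom red ring in its dispenser, as the green one; leave alone
- blue_dispenser: the same dispenser with blue rings and a blue pad, not to be used
- blue_pad (a joint): travel of the blue dispenser's release pad, m: 0 up, 0.012 down; leave alone
- blue_ring_center (a point): centre of the bottom blue ring in its dispenser, as the green one; leave alone
- yellow_ring_center (a point): centre of a loose yellow ring (70 mm outside, 16 mm thick) lying on the table; bystander
- tape_roll_center (a point): centre of a roll of brown parcel tape lying flat, 90 mm across, 48 mm high; bystander
- marker_center (a point): centre of a marker pen lying down, 130 mm long, 14 mm thick; bystander
- scanner_center (a point): middle of a hand-held barcode scanner lying on its side, about 105 x 165 mm, 42 mm high; bystander
- carton_center (a point): centre of a closed cardboard carton, 110 x 150 mm, 85 mm high; bystander
- ring_tub_center (a point): middle of a clear tub with mixed rings, 130 x 100 mm, 79 mm high over the rings; bystander

How it is judged:
At the end, for the whole second after the job is handed in: The green pad is still held down (more than 6 mm); the green ring has come out at least 7 mm and at most 60 mm from home, lies flat in the lane (within 9 degrees, on the floor within about 4 mm), at rest, and a finger bears against it with more than 0.3 N (value of joint green_pad above 0.006 m and x of green_ring in the frame of green_dispenser between -0.025 and 0.028 m and y of green_ring in the frame of green_dispenser between -0.012 and 0.012 m and height (world z) of green_ring between 0.01 and 0.019 m and angle between green_ring's own z axis and vertical below 0.15 rad and contact force between the fingers and green_ring above 0.3 N and linear speed of green_ring below 0.02 m/s); the arm keeps its last pose, push and grip.
It fails at once if the green ring slides off the tongue (x of green_ring in the frame of green_dispenser below -0.04 m or height (world z) of green_ring below 0.006 m).
It fails at once if the green pad is let up while the ring is out over the gate (x of green_ring in the frame of green_dispenser below 0.02 m and value of joint green_pad below 0.003 m).
It fails at once if the green ring is lifted or tipped up (height (world z) of green_ring above 0.024 m or angle between green_ring's own z axis and vertical above 0.4 rad).
It fails at once if the red or blue dispenser is worked (value of joint any of red_pad, blue_pad above 0.004 m or distance of any of red_ring_center, blue_ring_center from where it was at the start of the episode above 0.01 m).
It fails at once if something else on the bench is pushed aside (distance of any of yellow_ring_center, tape_roll_center, marker_center, scanner_center, carton_center, ring_tub_center from where it was at the start of the episode above 0.02 m).
It also fails if it takes over 32 s, if anything falls off the work surface, if the arm or the gripper's body presses on something with over 40 N, if the wrist force passes 120 N, or if a joint passes its speed limit or range.

## Working session

There is one attempt and no reset: what is moved stays moved. The work goes in short steps, Python scripts to look and compute and a tool call to move; the robot and the scene stay as the last step left them, time stands still between calls to the robot, and variables do not carry over. Pictures are saved under pics/ and viewed, at most 10 in all, crops included, and the job is handed in when it is done.

Besides the shell and the picture viewer there is one more tool, called after "Emit:" as name([rows], argument=value, ...), one row to a line, values as JSON. move_arm: Moves the arm, as the interface text tells. Its arguments: {"type":"object","properties":{"motion":{"type":"array"},"gripper":{"type":"number"}},"required":["motion"]}

```bash
mkdir -p pics; cat > h.py <<'E'
import numpy as np, cv2
from workcell import bot
def ray(cam,rc,z,m=None):
    m=m or bot.camera_model(cam); K=np.array(m["K"]);T=np.array(m["world_from_camera"])
    d=T[:3,:3]@np.linalg.inv(K)@np.array([rc[1],rc[0],1.]);o=T[:3,3]
    return o+d*(z-o[2])/d[2]
def proj(cam,p,m=None):
    m=m or bot.camera_model(cam); K=np.array(m["K"]);T=np.linalg.inv(np.array(m["world_from_camera"]))
    q=K@(T[:3,:3]@np.array(p)+T[:3,3]); return q[:2]/q[2]
E
python3 - <<'E'
from h import *
o=bot.get_obs(); print(o["clock"],o["eef_pos"],o["tool_rot"],o["grip_width"])
im={c:bot.camera(c) for c in("scene","side")}
cv2.imwrite("pics/a.png",np.vstack([im["scene"]]));cv2.imwrite("pics/b.png",im["side"])
for c in im:
  print(c,np.round(bot.camera_model(c)["world_from_camera"],3).tolist())
  for n,z in(("green_pad_top",.031),("green_dispenser",.04),("green_tongue_end",.014),("green_ring",.03)):
    for r in bot.cut_out(c,n)[:2]:
      print(c,n,round(r["score"],2),np.round(r["centre"],1),r["mask"].sum(),np.round(ray(c,r["centre"],z),3))
E
```

```text
0.0 [ 4.99360961e-01 -1.30322449e-05  2.30402650e-01] [ 0.70711469  0.70709807 -0.00075252 -0.00075658] 0.08549209461841102
scene [[0.594, 0.686, -0.421, 1.209], [0.805, -0.511, 0.303, -0.494], [-0.008, -0.518, -0.855, 1.449], [0.0, 0.0, 0.0, 1.0]]
scene green_pad_top 0.51 [168.5 300.9] 41 [0.524 0.173 0.031]
scene green_pad_top 0.39 [290.3 157.1] 1808 [ 0.608 -0.445  0.031]
scene green_dispenser 0.77 [174.7 326.8] 1150 [0.6   0.224 0.04 ]
scene green_tongue_end 0.8 [173.7 325.6] 1258 [0.584 0.236 0.014]
side [[-0.917, -0.247, 0.312, 0.079], [-0.398, 0.569, -0.72, 0.968], [-0.0, -0.784, -0.62, 0.888], [0.0, 0.0, 0.0, 1.0]]
side green_pad_top 0.66 [245.4 213.2] 163 [0.523 0.194 0.031]
side green_pad_top 0.35 [309.9 141.1] 4279 [0.577 0.444 0.031]
side green_dispenser 0.87 [250.9 185. ] 2244 [0.575 0.248 0.04 ]
side green_dispenser 0.17 [153.7 273.5] 99 [ 0.534 -0.262  0.04 ]
side green_tongue_end 0.78 [249.8 182. ] 2132 [0.6   0.226 0.014]
side green_ring 0.55 [255.4 190.3] 92 [0.561 0.248 0.03 ]
```

View pics/a.png

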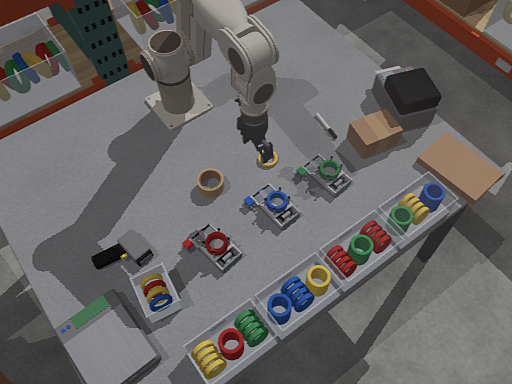

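View pics/b.png

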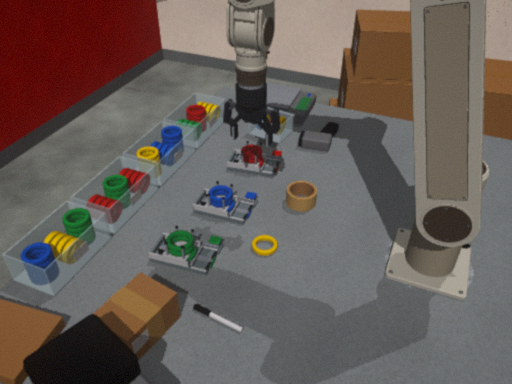

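The green dispenser's pad is at about scene pixel (301,169) and side pixel (213,243). The tongue points toward the robot, and the yellow ring lies just in front of it at side pixel (264,245). I'll move above it for a closer look.

Emit:
move_arm([
  {"x":3,"y":0.5,"z":-1,"yaw":10},
  {"x":8,"y":1,"z":-2,"yaw":20},
  {"x":13,"y":2,"z":-3,"yaw":30},
  {"x":17,"y":2,"z":-4,"yaw":30},
  {"x":18,"y":2,"z":-4,"yaw":30},
  {"x":18,"y":2,"z":-4,"yaw":30},
])

```text
clock: 1.25
eef_pos: [0.5197, 0.1801, 0.2709]
tool_rot: [0.866, 0.501, -0.0, 0.0]
ft_force: [-0.7, -0.5, 0.1]
grip_width: 0.0855
grasp_force: 0.0
```

```bash
python3 - <<'E'
from h import *
o=bot.get_obs(); print(o["clock"],np.round(o["eef_pos"],4),np.round(o["tool_rot"],3),np.round(o["joint_pos"],2))
m=bot.camera_model("wrist");im=bot.camera("wrist");cv2.imwrite("pics/c.png",im)
print(np.round(m["world_from_camera"],3).tolist())
for n,z in(("green_pad_top",.031),("green_dispenser",.04),("green_ring",.03)):
    for r in bot.cut_out("wrist",n)[:2]:
      print(n,round(r["score"],2),np.round(r["centre"],1),r["mask"].sum(),np.round(ray("wrist",r["centre"],z,m),4))
E
```

```text
1.25 [0.5197 0.1801 0.2709] [ 0.866  0.501 -0.     0.   ] [ 0.33  0.33  0.23  1.47 -0.    2.43]
[[0.866, -0.477, -0.146, 0.556], [-0.499, -0.829, -0.251, 0.244], [-0.001, 0.29, -0.957, 0.415], [0.0, 0.0, 0.0, 1.0]]
green_pad_top 0.55 [159.9 264.4] 574 [0.5293 0.1766 0.031 ]
green_dispenser 0.76 [ 98.7 283.5] 8324 [0.5897 0.2346 0.04  ]
```

View pics/c.png

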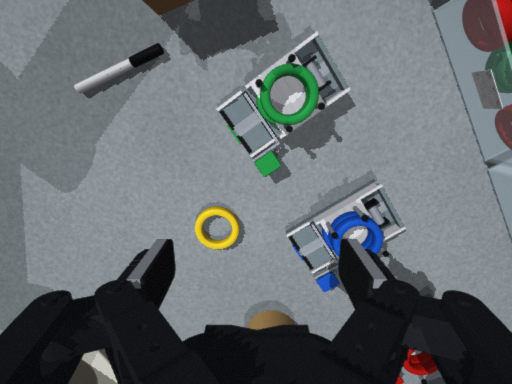

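The wrist view shows the green dispenser, with the pad at (267,163), the tongue front from (220,107) to (253,157), and the rims running up-right to (318,35) and (348,92). Next is the pose from these.

```bash
python3 - <<'E'
from h import *
a,b,c,d=[ray("wrist",p,.017)[:2] for p in((107,220),(35,318),(157,253),(92,348))]
print(a,b,c,d,np.linalg.norm(a-b),np.linalg.norm(a-c))
for v in(b-a,d-c): print(np.degrees(np.arctan2(v[1],v[0])))
print(np.degrees(np.arctan2(*(a-c)[::-1]))-90)
E
```

```text
[0.5122529  0.26619676] [0.66667822 0.27786273] [0.51645574 0.18446427] [0.67090272 0.19641285] 0.15486534237890764 0.08184048205955384
4.320170556856683
4.423798052303308
2.943667864816831
```

Emit:
move_arm([
  {"x":0.5,"yaw":-10.5,"z":1},
  {"x":1,"yaw":-21,"z":2},
  {"x":1.5,"yaw":-31.5,"z":3},
  {"x":2,"y":0.2,"yaw":-42,"z":4},
  {"x":2,"y":0.2,"yaw":-52.5,"z":5},
  {"x":2,"y":0.2,"yaw":-63,"z":6},
  {"x":2,"y":0.2,"yaw":-73.5,"z":7},
  {"x":2,"y":0.2,"yaw":-84,"z":8},
  {"x":2,"y":0.2,"yaw":-94.5,"z":9},
  {"x":2,"y":0.2,"yaw":-105,"z":10},
  {"x":2,"y":0.2,"yaw":-115,"z":11},
  {"x":2,"y":0.2,"yaw":-124.3,"z":12},
  {"x":2,"y":0.2,"yaw":-124.3,"z":12},
  {"x":2,"y":0.2,"yaw":-124.3,"z":12},
], gripper=0.05)

```text
invalid input at $.motion[0]: expected keys x, y, z, yaw
```

```bash
python3 - <<'E'
from h import *
o=bot.get_obs(); print(o["clock"],np.round(o["eef_pos"],4),np.round(o["tool_rot"],3),np.round(o["joint_pos"],2),o["grip_width"])
m=bot.camera_model("wrist");im=bot.camera("wrist")
import pickle;pickle.dump(m,open("m.pkl","wb"))
print(np.round(m["world_from_camera"],3).tolist())
for n,z in(("green_pad_top",.031),("green_ring",.03)):
    for r in bot.cut_out("wrist",n)[:2]:
      print(n,round(r["score"],2),np.round(r["centre"],1),r["mask"].sum(),np.round(ray("wrist",r["centre"],z,m),4))
cv2.imwrite("pics/d.png",im)
E
```

```text
1.45 [0.5199 0.1786 0.271 ] [ 0.866  0.499 -0.     0.   ] [ 0.33  0.33  0.23  1.47 -0.    2.43] 0.08551402938242031
[[0.865, -0.48, -0.147, 0.557], [-0.502, -0.828, -0.25, 0.243], [-0.001, 0.29, -0.957, 0.415], [0.0, 0.0, 0.0, 1.0]]
green_pad_top 0.96 [157.5 263.5] 677 [0.5301 0.1786 0.031 ]
green_pad_top 0.4 [ 69.6 120.7] 1142 [0.4293 0.3669 0.031 ]
green_ring 0.57 [112.3 263.2] 139 [0.5595 0.2311 0.03  ]
```

View pics/d.png

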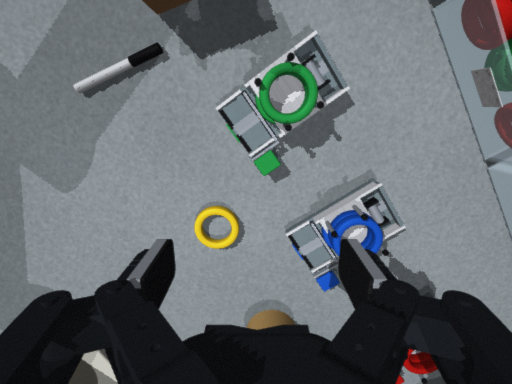

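The move was refused because every row needs all four keys, and the view hasn't changed. I'm resending it with complete rows.

Emit:
move_arm([
  {"x":0.5,"y":0,"yaw":-10.5,"z":1},
  {"x":1,"y":0,"yaw":-21,"z":2},
  {"x":1.5,"y":0,"yaw":-31.5,"z":3},
  {"x":2,"y":0.2,"yaw":-42,"z":4},
  {"x":2,"y":0.2,"yaw":-52.5,"z":5},
  {"x":2,"y":0.2,"yaw":-63,"z":6},
  {"x":2,"y":0.2,"yaw":-73.5,"z":7},
  {"x":2,"y":0.2,"yaw":-84,"z":8},
  {"x":2,"y":0.2,"yaw":-94.5,"z":9},
  {"x":2,"y":0.2,"yaw":-105,"z":10},
  {"x":2,"y":0.2,"yaw":-115,"z":11},
  {"x":2,"y":0.2,"yaw":-124.3,"z":12},
  {"x":2,"y":0.2,"yaw":-124.3,"z":12},
  {"x":2,"y":0.2,"yaw":-124.3,"z":12},
], gripper=0.05)

```text
clock: 3.35
eef_pos: [0.532, 0.1961, 0.1517]
tool_rot: [-0.036, 0.999, 0.0, 0.0]
ft_force: [0.4, 0.0, 0.5]
grip_width: 0.0446
grasp_force: 0.0
```

```bash
python3 - <<'E'
from h import *
o=bot.get_obs(); print(o["clock"],np.round(o["eef_pos"],4),np.round(o["tool_rot"],3),np.round(o["joint_pos"],2),o["grip_width"])
m=bot.camera_model("wrist");im=bot.camera("wrist")
import pickle;pickle.dump(m,open("m.pkl","wb"))
print(np.round(m["world_from_camera"],3).tolist())
for n,z in(("green_pad_top",.031),("green_ring",.03)):
    for r in bot.cut_out("wrist",n)[:2]:
      print(n,round(r["score"],2),np.round(r["centre"],1),r["mask"].sum(),np.round(ray("wrist",r["centre"],z,m),4))
cv2.imwrite("pics/e.png",im)
E
```

```text
3.35 [0.532  0.1961 0.1517] [-0.036  0.999  0.     0.   ] [ 0.35  0.42  0.04  1.2  -0.    0.28] 0.04464344696785346
[[-0.072, 0.955, 0.288, 0.458], [0.997, 0.069, 0.021, 0.191], [0.001, 0.289, -0.957, 0.296], [0.0, 0.0, 0.0, 1.0]]
green_pad_top 0.63 [188.3 240.3] 1454 [0.5365 0.181  0.031 ]
```

View pics/e.png

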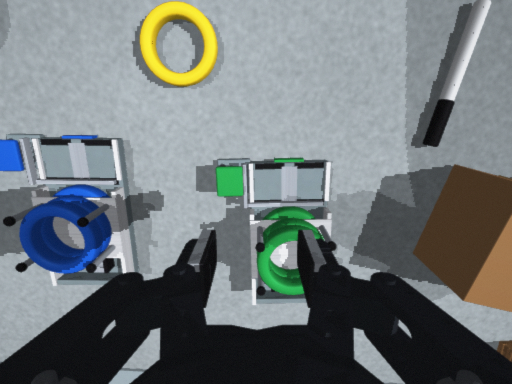

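The view from above the tongue shows the pad face at columns 217–243 and rows 165–196. The tongue rims are near columns 250 and 328, the front end is at row 162 and the gate at about row 210. The fingertips show near (212,232) and (304,232). Next I turn these into positions.

```bash
python3 - <<'E'
from h import *
import pickle;m=pickle.load(open("m.pkl","rb"))
im=cv2.imread("pics/e.png");cv2.imwrite("pics/f.png",cv2.resize(im[140:300,170:350],None,fx=4,fy=3.7,interpolation=cv2.INTER_CUBIC)[:600])
f=np.array([0.5144,0.2253])
P=lambda r,c,z:ray("wrist",(r,c),z,m)
print("pad",P(181,230,.031)[:2])
tl,tr=P(161,250,.017),P(161,328,.017);print("front corners",tl,tr,(tl+tr)/2)
for z in(.151,.157): print("tips",z,P(232,212,z),P(232,304,z),proj("wrist",(.532,.1961,z),m))
E
```

```text
pad [0.52985818 0.17052307]
front corners [0.51142003 0.18857449 0.017     ] [0.50578324 0.26685823 0.017     ] [0.50860164 0.22771636 0.017     ]
tips 0.151 [0.52777251 0.17102777 0.151     ] [0.52405411 0.22279501 0.151     ] [255.80128044 241.64391874]
tips 0.157 [0.52488308 0.17185728 0.157     ] [0.52131884 0.2214783  0.157     ] [255.78478138 246.69886102]
```

View pics/f.png

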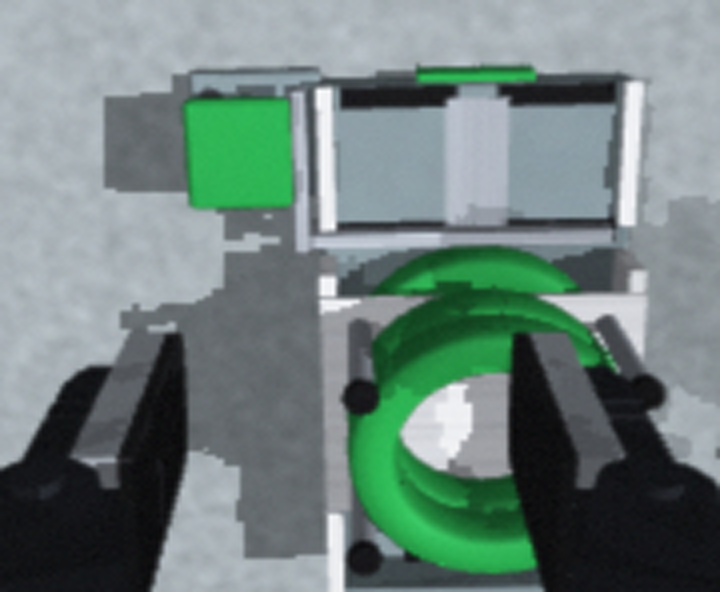

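Emit:
move_arm([
  {"x":0.3,"y":0.2,"z":2,"yaw":0},
  {"x":0.5,"y":0.4,"z":4,"yaw":0},
  {"x":0.5,"y":0.4,"z":6,"yaw":0},
  {"x":0.5,"y":0.4,"z":8,"yaw":0},
  {"x":0.5,"y":0.4,"z":9.5,"yaw":0},
  {"x":0.5,"y":0.4,"z":10.6,"yaw":0},
  {"x":0.5,"y":0.4,"z":10.6,"yaw":0},
  {"x":0.5,"y":0.4,"z":10.6,"yaw":0},
], gripper=0.2)

```text
clock: 4.5
eef_pos: [0.527, 0.2001, 0.0459]
tool_rot: [-0.037, 0.999, 0.0, 0.001]
ft_force: [-0.2, -0.8, 0.1]
grip_width: 0.0511
grasp_force: 0.0
```

```bash
python3 - <<'E'
from h import *
o=bot.get_obs(); print(o["clock"],np.round(o["eef_pos"],4),np.round(o["tool_rot"],3),o["ft_force"],o["grip_width"])
m=bot.camera_model("wrist");im=bot.camera("wrist")
import pickle;pickle.dump(m,open("m.pkl","wb"))
cv2.imwrite("pics/g.png",im)
E
```

```text
4.5 [0.527  0.2001 0.0459] [-0.037  0.999  0.     0.001] [-0.17275045 -0.80433241  0.14110398] 0.051086904678193365
```

View pics/g.png

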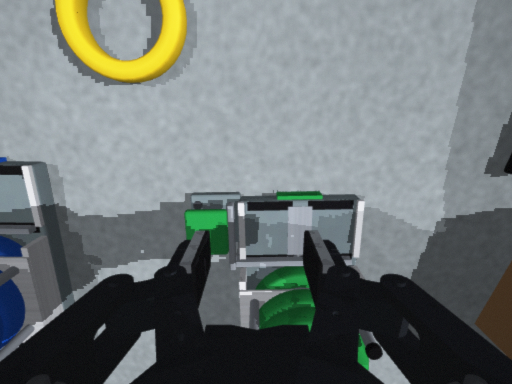

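The pad is at columns 187–229 and rows 210–253. The left fingertip's near edge is at columns 193–210 on row 232, and the right tip at columns 304–320. The rims are near columns 242 and 358. I'll check the alignment.

```bash
python3 - <<'E'
from h import *
import pickle;m=pickle.load(open("m.pkl","rb"))
P=lambda r,c,z:np.round(ray("wrist",(r,c),z,m),4)
print("pad",P(231.5,208,.031),P(210,208,.031),P(253,208,.031))
print("front",P(199,242,.017),P(199,358,.017), "gate",P(263,300,.0205))
for z in(.052,.054,.056):print("tips",P(232,201.5,z),P(232,312,z))
R=np.array([[-.997,-.072],[-.072,.997]])
for s in(-1,1):
  for x in(-11,11): 
    p=np.array([.527,.2001])+R.T@np.array([x,s*29.5])/1e3; print(p,proj("wrist",[*p,.054],m))
E
```

```text
pad [0.5295 0.1706 0.031 ] [0.5153 0.1703 0.031 ] [0.5444 0.171  0.031 ]
front [0.5115 0.19   0.017 ] [0.5059 0.2651 0.017 ] gate [0.5535 0.2324 0.0205]
tips [0.52   0.1703 0.052 ] [0.5156 0.2296 0.052 ]
tips [0.519  0.1707 0.054 ] [0.5146 0.2291 0.054 ]
tips [0.518  0.1711 0.056 ] [0.5137 0.2286 0.056 ]
[0.540091  0.1714805] [202.21921202 266.99721862]
[0.518157  0.1698965] [199.99968494 230.4681718 ]
[0.535843  0.2303035] [309.13145601 267.1871677 ]
[0.513909  0.2287195] [311.49634223 230.68838597]
```

Emit:
move_arm([
  {"x":0,"y":0,"z":1,"yaw":0},
  {"x":0,"y":0,"z":1.9,"yaw":0},
  {"x":0,"y":0,"z":2.1,"yaw":0},
  {"x":0,"y":0,"z":2.1,"yaw":0},
])

```text
clock: 5.05
eef_pos: [0.5267, 0.2, 0.0245]
tool_rot: [-0.038, 0.999, 0.0, 0.0]
ft_force: [0.6, -0.9, 4.1]
grip_width: 0.0514
grasp_force: 1.7
```

Emit:
move_arm([
  {"x":0,"y":0,"z":0.2,"yaw":0},
  {"x":0,"y":0,"z":0.2,"yaw":0},
])

```text
clock: 5.3
eef_pos: [0.5266, 0.2, 0.0226]
tool_rot: [-0.038, 0.999, 0.0, 0.0]
ft_force: [0.2, -1.1, 4.5]
grip_width: 0.0514
grasp_force: 2.2
```

Emit:
move_arm([
  {"x":0,"y":0,"z":0.2,"yaw":0},
  {"x":0,"y":0,"z":0.2,"yaw":0},
])

```text
clock: 5.55
eef_pos: [0.5266, 0.2, 0.0206]
tool_rot: [-0.038, 0.999, 0.0, 0.0]
ft_force: [-1.0, 0.4, 4.9]
grip_width: 0.0512
grasp_force: 4.1
```

Emit:
move_arm([
  {"x":0,"y":0,"z":0.3,"yaw":0},
  {"x":0,"y":0,"z":0.6,"yaw":0},
  {"x":0,"y":0,"z":0.6,"yaw":0},
  {"x":0,"y":0,"z":0.6,"yaw":0},
  {"x":0,"y":0,"z":0.6,"yaw":0},
])

```text
clock: 6.18
eef_pos: [0.5266, 0.1999, 0.0155]
tool_rot: [-0.038, 0.999, -0.0, 0.0]
ft_force: [-2.2, -0.7, 11.0]
grip_width: 0.0514
grasp_force: 6.8
```

```bash
python3 - <<'E'
from h import *
m=bot.camera_model("wrist");im=bot.camera("wrist")
import pickle;pickle.dump(m,open("m.pkl","wb"))
o=bot.get_obs(); print(o["clock"],np.round(o["eef_pos"],4),o["ft_force"],o["ft_torque"])
cv2.imwrite("pics/i.png",cv2.resize(im[160:340,140:400],None,fx=3,fy=3,interpolation=cv2.INTER_CUBIC))
E
```

```text
6.225 [0.5266 0.1999 0.0156] [-2.66364022 -0.45675693 10.97297396] [-0.45109483  0.44853488  0.12133331]
```

View pics/i.png

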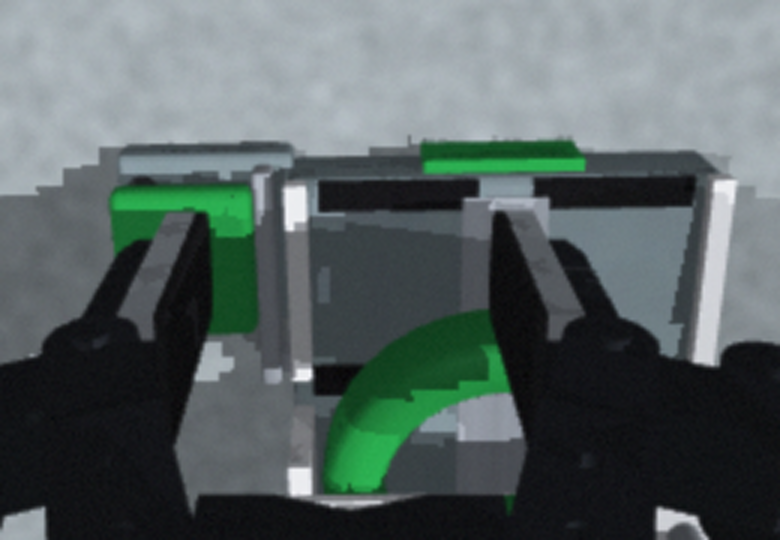

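The ring has popped out and rests against the right finger at crop pixel (500,340), flat in the lane. The left finger is holding the pad down, about 10 mm of travel. One short hold to confirm it's steady.

Emit:
move_arm([
  {"x":0,"y":0,"z":0,"yaw":0},
  {"x":0,"y":0,"z":0,"yaw":0},
  {"x":0,"y":0,"z":0,"yaw":0},
  {"x":0,"y":0,"z":0,"yaw":0},
])

```text
clock: 6.72
eef_pos: [0.5266, 0.1999, 0.0155]
tool_rot: [-0.038, 0.999, -0.0, 0.0]
ft_force: [-2.2, -1.8, 10.1]
grip_width: 0.0513
grasp_force: 6.8
```

```bash
python3 - <<'E'
from h import *
o=bot.get_obs(); print(o["clock"],np.round(o["eef_pos"],4),o["ft_force"])
print(bot.job_done())
E
```

```text
6.725 [0.5266 0.1999 0.0155] [-2.21483293 -1.78886814 10.10712589]
the job is handed in; nothing more can be done
None
```

I handed the job in at 6.7 s with the green pad held about 10 mm down and the green ring out past the gate, flat on the tongue and pressing on the other finger with about 2 N; the hand-in returned no verdict.

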